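# Re-order spindle tooling on its pallets

### The job

The spindle parts lie on the wrong pallets; rearrange them in mounting order: the tall spacer ring on the pallet with one plug, the cutter block on the two-plug pallet, the guide bearing on the three-plug pallet and the thin spacer ring on the four-plug pallet, each lying flat in the middle of its pallet. Park parts on the bare pallet as you need to (it ends up empty), never on the machine table, and leave the setting gauge where it is.

Things in the scene. Friction and masses are not known exactly. Their poses are not given: they have to be found in the camera images.
- tall_ring: plain grey ground-steel spindle spacer ring, the taller and larger of the two: 60 mm outside diameter, 30 mm high, bore 30 mm, lying flat. Grip across the outside only; a finger cannot enter the bore. Origin: on the axis at the underside; z up along the axis.
- cutter: spare aluminium cutter block, a light grey rounded body with two small upright knives and four dark screws in its top, bore 30 mm, lying flat: 70 mm across along its own x and along its own y, 36 mm high. Grip it across the body along its own x or y. 0.5 to 0.8 kg. Origin: on the axis at the underside; z up along the axis.
- bearing: guide bearing: light grey ring with a thin red seal ring in its top, 62 mm outside diameter, 16 mm high, lying flat. Grip across the outside only; a finger cannot enter the bore. Origin: on the axis at the underside; z up along the axis.
- thin_ring: plain grey ground-steel spindle spacer ring, the thinner and smaller of the two: 50 mm outside diameter, 10 mm high, bore 30 mm, lying flat. Grip across the outside only; a finger cannot enter the bore. Origin: on the axis at the underside; z up along the axis.
- pallet_one: fixed square plywood pallet, 100 x 100 mm, 10 mm thick, with a thin scribed circle of 73 mm diameter round its middle and, flush in its top along the edge facing the robot (local -x), one black round plug (10 mm across). The pallets stand in any order, turned up to 0.2 rad, centres at least 120 mm apart. Origin: centre of the underside (its top is 10 mm higher); z up.
- pallet_two: fixed square plywood pallet, 100 x 100 mm, 10 mm thick, with a thin scribed circle of 73 mm diameter round its middle and, flush in its top along the edge facing the robot (local -x), a row of two black round plugs (10 mm across, 20 mm apart). The pallets stand in any order, turned up to 0.2 rad, centres at least 120 mm apart. Origin: centre of the underside (its top is 10 mm higher); z up.
- pallet_three: fixed square plywood pallet, 100 x 100 mm, 10 mm thick, with a thin scribed circle of 73 mm diameter round its middle and, flush in its top along the edge facing the robot (local -x), a row of three black round plugs (10 mm across, 20 mm apart). The pallets stand in any order, turned up to 0.2 rad, centres at least 120 mm apart. Origin: centre of the underside (its top is 10 mm higher); z up.
- pallet_four: fixed square plywood pallet, 100 x 100 mm, 10 mm thick, with a thin scribed circle of 73 mm diameter round its middle and, flush in its top along the edge facing the robot (local -x), a row of four black round plugs (10 mm across, 20 mm apart). The pallets stand in any order, turned up to 0.2 rad, centres at least 120 mm apart. Origin: centre of the underside (its top is 10 mm higher); z up.
- pallet_bare: fixed square plywood pallet, 100 x 100 mm, 10 mm thick, with a thin scribed circle of 73 mm diameter round its middle and, flush in its top along the edge facing the robot (local -x), no plugs. The pallets stand in any order, turned up to 0.2 rad, centres at least 120 mm apart. Origin: centre of the underside (its top is 10 mm higher); z up. Empty at the start.
- gauge: setting gauge, not to be moved: alloy bridge 42 x 120 mm, 45 mm high, with an upright rod to 95 mm, standing right of the pallets (negative y), long side (local y) about along world y. Origin: centre of the underside. Mind also: behind the pallets, from x = 0.69 m outward, the machine's power feeder head overhangs the table, underside 140 mm up; keep the gripper clear of it.
Mind the look-alikes: they are no part of the job. What is shaped like the thin_ring but green or yellow is not meant.

How it is judged:
By the outcome, as a careful person would: the job done as asked, in the order asked, and still so for the second after the job is handed in, with the robot touching nothing.
It also fails if it takes over 115 s, if anything falls off the work surface, if the arm or the gripper's body presses on something with over 40 N, if the wrist force passes 120 N, or if a joint passes its speed limit or range.

### The arm

A 6-joint arm with a two-finger parallel gripper is mounted at the origin on a cart in front of the work surface, level with it; the furniture and walls round the work are solid. World frame = base frame: x ahead of the robot, y to its left, z up, the work surface at z = 0. Lengths are in mm, angles in rad, forces in N, time in s.
With the tool pointing down it reaches from about 275 to 750 mm from the base axis. Payload 10.2 kg.
Tool frame: the origin (TCP) lies at the very end of the fingers, on their centre line; the grasp point (between the pads) lies 19 mm behind it; z points along the fingers, y is the line along which they close (so a half turn about z gives the same grasp; the last joint's range is limited). The gripper opens to 85 mm and grips with 20 to 120 N. Pads are 22 mm wide; open, the fingers measure 114 mm over their backs; the gripper's body (76 mm by 85 mm) begins 54 mm behind the grasp point. The pads swing forward as they close: fully open they stand 13 mm farther back than shut.
Start: joints at [-1.369, 0.313, 1.498, -0, 1.331, -0.223], TCP at [216.361, -478.35, 208.494] pointing down, gripper open.
Joint ranges: [-2.94, 2.94], [-0.97, 2.17], [0.19, 2.56], [-1.23, 4.37], [0.02, 3.11], [-2.88, 2.88]. Speed limits (rad/s): [2.39, 2.39, 3.01, 3.14, 3.14, 3.14].

### API

Orientations are given as a unit quaternion [w, x, y, z].
In Python, from rig import * gives the robot as it stands. The module is installed in compiled form; this text tells all that it offers.
- The arm moves only by the shell command python3 -m crank 'ROWS' [FORCE]. ROWS is JSON, a list that holds one entry, the list of rows, each a list of 7 numbers: the shift along the tool's x, y, z in units of 25 mm (1.0 is 25 mm), then the turn, a rotation vector about the tool's x, y, z in units of 8 degrees (1.0 is 8 degrees), then the finger opening in mm, from 0 to 85.4. A call has exactly 8 rows; each row shifts and turns the commanded pose from where the row before left it, along the tool's axes as they then stand; what a row does not reach is not made up. A row lasts 1/10 s, in which the tool goes at most 50 mm and 8.59 degrees, less where a joint would pass 70% of its speed; a pose out of reach is approached as far as the arm can. A call is refused whole if a number of a shift passes 1 or a number of a turn 1, either way. A call with a gripper value outside its range is refused whole. The fingers move at their own pace and stop on an object; FORCE is the grip in N (left out, the last holds). Time passes only in rows, so rows that do not move let the fingers close, or fill a call up. It gives the time, the measured TCP pose, the force, the opening and the grip force at its end, in the units of the state.
- sense(): the state, without advancing time (a new reading comes with each control period).
- capture(name): name is "side" or "top" or "wrist"; returns the picture (384x512x3 uint8, blue, green, red); there is no depth.
- camera_model(name): a dict with "fx", "fy", "cx", "cy" (pixels), "k1" (the pictures are not rectified: a ray, as slopes to the right and down, at radius r is drawn at 1 + k1 r^2 times it, then the intrinsics apply), "world_from_camera" (4x4, takes a point from camera to world coordinates); the wrist camera has in their place "T_tool_cam" (4x4, takes a point from camera to tool coordinates, whose origin is the TCP and whose axes are the flange's). Camera axes: x right, y up, looking along -z (the intrinsics and any distortion apply to the point x, -y, -z); pixel columns grow to the right and rows downward; lengths in mm; the calibration is good to about 2 mm. A picture is of the moment at which its call begins: read the wrist's pose just before it. camera_model takes no time and is no camera call.
- finish_job(): hands the job in; it is judged then, once.
The state is a dict: "time_s": time; "joints": joint angles; "dq": joint speeds; "tau": joint torques, N m; "eef_pos": TCP position; "ee_rot": TCP orientation; "force": force on the tool from outside, world axes, zero at the start; "wrist_torque": the same for the moment, N m; "grip_width": opening from 0.0 (shut) to 1.0 (fully open); "grip_force": force on a finger pad.
Only numpy, scipy, OpenCV 4.12 (cv2) and the standard library are available. Lean on these libraries where they do the work, as an engineer would, in place of code of your own. Each camera call takes 0.05 s, during which the arm holds its last target. There are 200 camera calls.

## Working session

There is one attempt and no reset: what is moved stays moved. The work goes in short steps, Python scripts to look and compute and a shell command to move; the robot and the scene stay as the last step left them, time stands still between calls to the robot, and variables do not carry over. Pictures are saved under pics/ and viewed, at most 14 in all, crops included, and the job is handed in when it is done.

```bash
mkdir -p pics
cat > h.py <<'E'
from rig import *
import numpy as np, cv2
from scipy.spatial.transform import Rotation as R
def pose():
    s=sense(); q=s["ee_rot"]; T=np.eye(4); T[:3,:3]=R.from_quat([q[1],q[2],q[3],q[0]]).as_matrix(); T[:3,3]=s["eef_pos"]; return T
def cam(name,T=None):
    m=camera_model(name); W=np.array(m["world_from_camera"]) if name!="wrist" else T@np.array(m["T_tool_cam"])
    return m,W
def ray(m,W,u,v):
    a=np.array([(u-m["cx"])/m["fx"],(v-m["cy"])/m["fy"]]); b=a.copy()
    for _ in range(20): b=a/(1+m["k1"]*(b@b))
    return W[:3,3],W[:3,:3]@np.array([b[0],-b[1],-1])
def onz(m,W,u,v,z):
    o,d=ray(m,W,u,v); return o+d*(z-o[2])/d[2]
def proj(m,W,p):
    c=np.linalg.inv(W)@np.append(p,1); a=np.array([c[0]/-c[2],-c[1]/-c[2]]); a=a*(1+m["k1"]*(a@a))
    return a[0]*m["fx"]+m["cx"],a[1]*m["fy"]+m["cy"]
E
python3 - <<'E'
from h import *
s=sense();print(s);T=pose();np.save("T0.npy",T)
for n in("top","side","wrist"):
    im=capture(n);cv2.imwrite(f"pics/{n}0.png",im);m,W=cam(n,T);print(n,m["fx"],m["k1"],np.round(W,2).tolist())
print(camera_model("wrist")["T_tool_cam"])
E
```

```text
{'time_s': 0.0, 'joints': array([-1.36942801e+00,  3.13458776e-01,  1.49843421e+00,  2.98677295e-05,
        1.33102500e+00, -2.23436688e-01]), 'dq': array([ 0.00020748, -0.00023733,  0.00022595, -0.00164056,  0.00028827,
       -0.00053169]), 'tau': array([ 1.85605390e-04, -4.12263465e+01, -2.59744066e+01, -1.75992504e-04,
        4.13195041e-03, -5.59786798e-06]), 'eef_pos': array([ 216.29465928, -478.05616136,  207.93169812]), 'ee_rot': array([-6.62465569e-04,  9.77527802e-01,  2.10805495e-01,  2.18152360e-05]), 'force': array([ 0.02954483, -0.37995708, -0.19786943]), 'wrist_torque': array([ 0.04560543, -0.01368948, -0.00220439]), 'grip_force': 0.0, 'grip_width': 1.0007873500849205}
top 352.027424607409 -0.004526767295452156 [[-0.03, 0.99, -0.13, 403.41], [-1.0, -0.03, 0.0, -98.71], [0.0, 0.13, 0.99, 888.54], [0.0, 0.0, 0.0, 1.0]]
side 434.96192425408043 -0.011645661690773796 [[-1.0, -0.02, 0.01, 556.02], [0.02, -0.45, 0.89, 808.54], [-0.01, 0.89, 0.45, 528.47], [0.0, 0.0, 0.0, 1.0]]
wrist 288.76988264226895 -0.052571306447845315 [[0.41, 0.88, 0.24, 276.07], [-0.91, 0.4, 0.11, -450.32], [-0.0, -0.26, 0.97, 372.88], [0.0, 0.0, 0.0, 1.0]]
[[-7.63768706e-04  9.65770498e-01  2.59396918e-01  6.59475121e+01]
 [ 9.99999679e-01  6.74401604e-04  4.33510498e-04 -8.50972880e-01]
 [ 2.43733952e-04  2.59397166e-01 -9.65770703e-01 -1.64922122e+02]
 [ 0.00000000e+00  0.00000000e+00  0.00000000e+00  1.00000000e+00]]
```

View pics/top0.png

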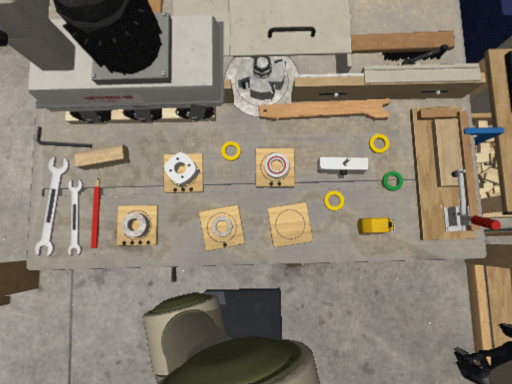

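View pics/side0.png

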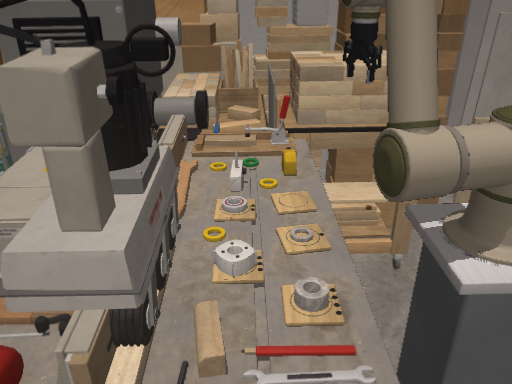

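The top view shows five pallets: cutter (183,170), bearing (275,167), tall ring (136,225), thin ring (221,228) and the bare one (290,224). The gauge is at (343,163), with the feeder head behind the pallets at the upper left. I'll enlarge it to count the plugs.

Run:
```python
from h import *
im=cv2.imread("pics/top0.png")
cv2.imwrite("pics/c.png",cv2.resize(im[140:255,105:320],None,fx=3.7,fy=3.7,interpolation=cv2.INTER_CUBIC))
m,W=cam("top")
for n,u,v in(("A",183,172),("B",275,167),("C",137,225),("D",221,228),("E",290,224),("g",343,163)):print(n,onz(m,W,u,v,10).round())
# plywood masks
hsv=cv2.cvtColor(im,cv2.COLOR_BGR2HSV)
for u,v in((172,185),(275,210),(125,210),(260,190),(275,150)):print(u,v,hsv[v,u])
```

```text
A [575.  96.  10.]
B [ 582. -138.   10.]
C [444. 210.  10.]
D [431.   1.  10.]
E [ 437. -171.   10.]
g [ 588. -311.   10.]
172 185 [ 19 109 199]
275 210 [ 20 104 227]
125 210 [ 19 106 223]
260 190 [ 20  29 133]
275 150 [ 20 105 228]
```

View pics/c.png

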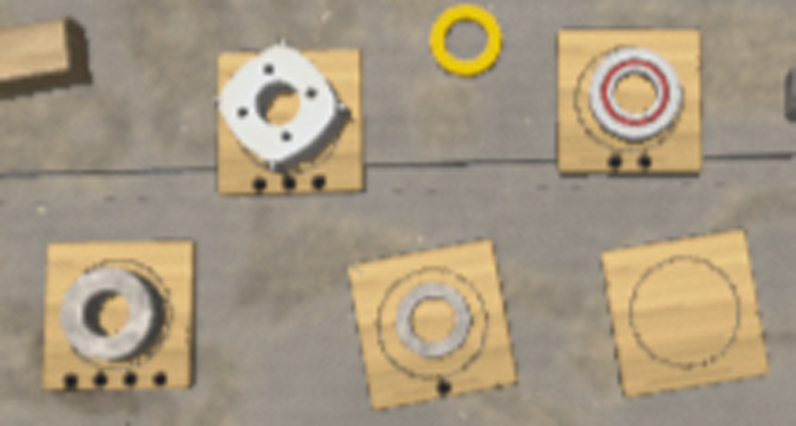

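Plug counts: cutter pallet A has 3, bearing B has 2, tall ring C has 4, thin ring D has 1, and E is bare. I'll move the wrist camera over the scene for two views.

```bash
python3 -m crank '[[[0,0,-0.7,0,0,1,85],[0,0,-0.7,0,0,1,85],[0,0,-0.7,0,0,1,85],[0.7,-1,0,0,0,0,85],[0.7,-1,0,0,0,0,85],[0.7,-1,0,0,0,0,85],[0.7,-1,0,0,0,0,85],[0.7,-1,0,0,0,0,85]]]'
python3 -m crank '[[[0.7,-1,0,0,0,0,85],[0.7,-1,0,0,0,0,85],[0.7,-1,0,0,0,0,85],[0.7,-1,0,0,0,0,85],[0.7,-1,0,0,0,0,85],[0.7,-1,0,0,0,0,85],[0.7,-1,0,0,0,0,85],[0.7,-1,0,0,0,0,85]]]'
python3 -m crank '[[[0.7,-1,0,0,0,0,85],[0.7,-1,0,0,0,0,85],[0,0,0,0,0,0.04,85],[0,0,0,0,0,0,85],[0,0,0,0,0,0,85],[0,0,0,0,0,0,85],[0,0,0,0,0,0,85],[0,0,0,0,0,0,85]]]'
cat > snap.py <<'E'
from h import *
import sys
k=sys.argv[1];T=pose();np.save(f"T{k}.npy",T);cv2.imwrite(f"pics/wrist{k}.png",capture("wrist"))
print(T.round(3).tolist(),sense()["time_s"])
E
python3 snap.py 1
python3 -m crank '[[[0,-1,0,0,0,0,85],[0,-1,0,0,0,0,85],[0,-1,0,0,0,0,85],[0,-1,0,0,0,0,85],[0,-1,0,0,0,0,85],[0,-1,0,0,0,0,85],[0,-1,0,0,0,0,85],[0,-1,0,0,0,0,85]]]'
python3 -m crank '[[[0,0,0,0,0,0,85],[0,0,0,0,0,0,85],[0,0,0,0,0,0,85],[0,0,0,0,0,0,85],[0,0,0,0,0,0,85],[0,0,0,0,0,0,85],[0,0,0,0,0,0,85],[0,0,0,0,0,0,85]]]'
python3 snap.py 2
```

```text
time_s: 0.95
eef_pos: [303.6, -351.6, 260.8]
ee_rot: [-0.0, 1.0, 0.003, -0.0]
force: [0.2, -0.7, 0.6]
grip_width: 0.996
grip_force: 0.0
time_s: 1.75
eef_pos: [442.4, -150.8, 260.9]
ee_rot: [-0.0, 1.0, 0.003, -0.0]
force: [0.3, -0.3, -0.9]
grip_width: 0.996
grip_force: 0.0
time_s: 2.55
eef_pos: [476.5, -102.2, 261.1]
ee_rot: [0.0, 1.0, -0.0, 0.0]
force: [0.4, 0.5, 0.9]
grip_width: 0.992
grip_force: 0.0
[[1.0, -0.0, 0.0, 476.48], [-0.0, -1.0, -0.0, -102.181], [0.0, 0.0, -1.0, 261.053], [0.0, 0.0, 0.0, 1.0]] 2.6
time_s: 3.4
eef_pos: [476.5, 99.1, 261.1]
ee_rot: [0.0, 1.0, 0.0, 0.0]
force: [0.8, 0.2, 0.5]
grip_width: 0.996
grip_force: 0.0
time_s: 4.2
eef_pos: [476.6, 98.1, 261.0]
ee_rot: [0.0, 1.0, 0.0, -0.0]
force: [-0.4, 0.0, -0.5]
grip_width: 1.003
grip_force: 0.0
[[1.0, 0.0, -0.0, 476.567], [0.0, -1.0, -0.0, 98.123], [-0.0, 0.0, -1.0, 261.01], [0.0, 0.0, 0.0, 1.0]] 4.25
```

View pics/wrist1.png

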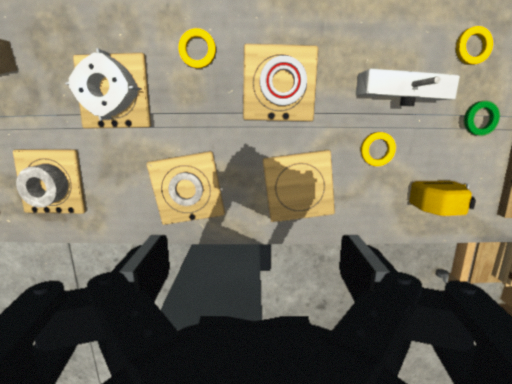

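View pics/wrist2.png

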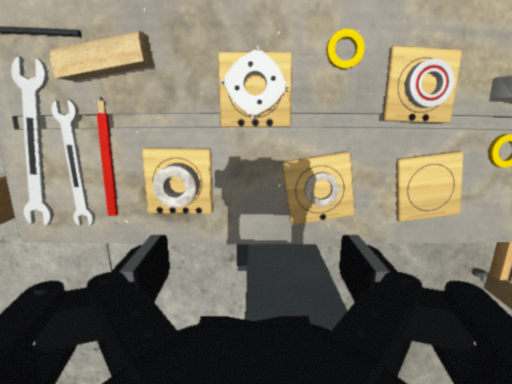

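Both wrist views show all five pallets. In view 2, A is at (255,88), B at (424,85), C at (178,180), D at (320,188) and E at (430,186). Next I'll measure pallets and part tops in both views and triangulate.

```bash
cat > meas.py <<'E'
from h import *
import itertools
G={"A":(575,96,46,"cut"),"B":(582,-138,26,"bear"),"C":(444,210,40,"tall"),"D":(431,1,20,"thin"),"E":(437,-171,10,"-")}
def tri(rs):
    A=sum(np.eye(3)-np.outer(d,d)/(d@d) for o,d in rs); b=sum((np.eye(3)-np.outer(d,d)/(d@d))@o for o,d in rs); return np.linalg.solve(A,b)
if __name__=="__main__":
  V={"w1":(cv2.imread("pics/wrist1.png"),)+cam("wrist",np.load("T1.npy")),"w2":(cv2.imread("pics/wrist2.png"),)+cam("wrist",np.load("T2.npy")),"top":(cv2.imread("pics/top0.png"),)+cam("top")}
  S=4; tiles=[]
  for g,(x,y,z,n) in G.items():
    rp,rc=[],[]
    for k,(im,m,W) in V.items():
        u,v=proj(m,W,(x,y,10)); h=48 if k!="top" else 32
        u0,v0=int(u)-h,int(v)-h; c=cv2.resize(im[max(v0,0):v0+2*h,max(u0,0):u0+2*h],None,fx=S,fy=S,interpolation=cv2.INTER_CUBIC); u0,v0=max(u0,0),max(v0,0)
        hsv=cv2.cvtColor(c,cv2.COLOR_BGR2HSV); 
        wood=((abs(hsv[...,0].astype(int)-20)<6)&(hsv[...,1]>75)).astype(np.uint8)
        wood=cv2.morphologyEx(wood,cv2.MORPH_OPEN,np.ones((7,7)))
        cs=cv2.findContours(wood,cv2.RETR_EXTERNAL,cv2.CHAIN_APPROX_NONE)[0]
        ct=max(cs,key=cv2.contourArea); hull=cv2.convexHull(ct)[:,0]
        P=np.array([onz(m,W,(p[0]+.5)/S-.5+u0,(p[1]+.5)/S-.5+v0,10)[:2] for p in hull],np.float32)
        (cx,cy),(a,b),t=cv2.minAreaRect(P); t=(t+45)%90-45
        line=f"{g} {k} pallet ({cx:.1f},{cy:.1f}) {a:.0f}x{b:.0f} yaw {t:.1f}"
        if n!="-":
            ih=np.zeros(wood.shape,np.uint8); cv2.fillConvexPoly(ih,hull,1); ih=cv2.dilate(ih,np.ones((25,25)))
            r0=int(35*S*m["fx"]/(W[2,3]-z)*1.25); pu,pv=proj(m,W,(x,y,z)); disc=np.zeros_like(ih); cv2.circle(disc,(int((pu-u0)*S),int((pv-v0)*S)),r0,1,-1)
            th={"cut":190,"bear":150,"tall":130,"thin":120}[n]
            mk=((hsv[...,1]<60)&(hsv[...,2]>th)).astype(np.uint8)*ih*disc
            if n=="bear": mk|=(((hsv[...,0]<8)|(hsv[...,0]>170))&(hsv[...,1]>60)).astype(np.uint8)*ih*disc
            mk=cv2.morphologyEx(cv2.morphologyEx(mk,cv2.MORPH_OPEN,np.ones((5,5))),cv2.MORPH_CLOSE,np.ones((5,5)))
            c2=max(cv2.findContours(mk,cv2.RETR_EXTERNAL,cv2.CHAIN_APPROX_NONE)[0],key=cv2.contourArea); e=cv2.fitEllipse(cv2.convexHull(c2))
            cu,cv_=(e[0][0]+.5)/S-.5+u0,(e[0][1]+.5)/S-.5+v0
            rc.append(ray(m,W,cu,cv_)); d=(W[2,3]-z)/m["fx"]/S
            line+=f" part@{z} {onz(m,W,cu,cv_,z)[:2].round(1)} dia {e[1][0]*d:.0f}x{e[1][1]*d:.0f}"
            cv2.drawContours(c,[c2],-1,(0,0,255),1); cv2.ellipse(c,e,(255,0,0),1)
        cv2.polylines(c,[hull],True,(0,255,0),1); tiles.append(cv2.resize(c,(160,120 if 0 else 160)))
        print(line)
    if rc: print("   tri w1w2",tri(rc[:2]).round(1),"all",tri(rc).round(1))
  r=[np.hstack(tiles[i::3]) for i in range(3)]; cv2.imwrite("pics/tiles.png",np.vstack(r))
E
python3 meas.py
```

```text
A w1 pallet (575.5,81.3) 100x71 yaw 0.4 part@46 [579.1  94.5] dia 71x74
A w2 pallet (556.1,123.9) 62x48 yaw 0.7 part@46 [562.5 119.9] dia 13x59
A top pallet (574.4,69.7) 49x101 yaw -0.2 part@46 [579.8  92.4] dia 62x66
   tri w1w2 [574.7 121.8  -5.7] all [578.  111.4  11.4]
B w1 pallet (584.0,-136.0) 100x100 yaw -1.3 part@26 [ 586.3 -139.2] dia 66x69
B w2 pallet (583.7,-134.1) 102x101 yaw -1.2 part@26 [ 586.4 -138.2] dia 61x69
B top pallet (583.0,-137.0) 100x101 yaw -1.4 part@26 [ 585.4 -140.2] dia 60x62
   tri w1w2 [ 586.6 -139.4   24.1] all [ 586.5 -140.    22.7]
C w1 pallet (446.1,210.5) 104x101 yaw -0.8 part@40 [452. 211.] dia 44x74
C w2 pallet (445.8,213.4) 102x101 yaw -0.3 part@40 [446.7 210. ] dia 55x59
C top pallet (444.7,210.8) 102x100 yaw -0.2 part@40 [444.7 208.4] dia 58x62
   tri w1w2 [450.2 208.7  43.5] all [447.5 210.8  37.8]
D w1 pallet (435.1,0.7) 101x102 yaw 8.8 part@20 [437.8  -0.9] dia 46x48
D w2 pallet (435.0,2.6) 101x101 yaw 9.0 part@20 [437.8  -0.6] dia 44x47
D top pallet (433.9,-0.1) 100x101 yaw 9.2 part@20 [435.8  -1.8] dia 50x50
   tri w1w2 [437.7  -0.7  19.4] all [436.7  -1.   17. ]
E w1 pallet (438.2,-168.0) 101x101 yaw 7.5
E w2 pallet (438.1,-166.0) 101x103 yaw 7.7
E top pallet (437.1,-169.5) 100x100 yaw 7.7
```

View pics/tiles.png

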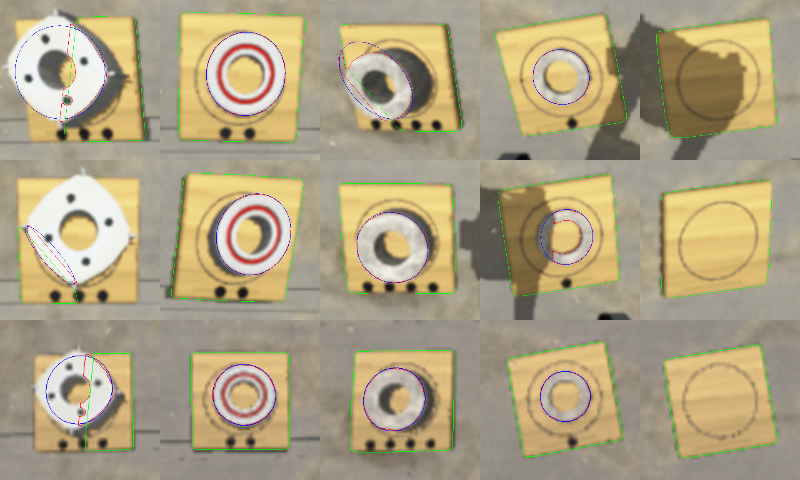

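The outlines fit well for B, C, D and E. On A the cutter splits the wood mask, so I'll redo that pallet and get the cutter's orientation.

```bash
cat > measA.py <<'E'
from h import *
from meas import tri
V={"w1":(cv2.imread("pics/wrist1.png"),)+cam("wrist",np.load("T1.npy")),"w2":(cv2.imread("pics/wrist2.png"),)+cam("wrist",np.load("T2.npy")),"top":(cv2.imread("pics/top0.png"),)+cam("top")}
S=4;tiles=[];rc=[];rb=[]
for k,(im,m,W) in V.items():
    u,v=proj(m,W,(577,95,20)); h=48 if k!="top" else 32; u0,v0=int(u)-h,int(v)-h
    c=cv2.resize(im[v0:v0+2*h,u0:u0+2*h],None,fx=S,fy=S,interpolation=cv2.INTER_CUBIC); hsv=cv2.cvtColor(c,cv2.COLOR_BGR2HSV)
    f=lambda p,z:onz(m,W,(p[0]+.5)/S-.5+u0,(p[1]+.5)/S-.5+v0,z)[:2]
    wood=cv2.morphologyEx(((abs(hsv[...,0].astype(int)-20)<6)&(hsv[...,1]>75)).astype(np.uint8),cv2.MORPH_OPEN,np.ones((7,7)))
    cs=[q for q in cv2.findContours(wood,cv2.RETR_EXTERNAL,cv2.CHAIN_APPROX_NONE)[0] if cv2.contourArea(q)>400]
    hull=cv2.convexHull(np.vstack(cs))[:,0]; r=cv2.minAreaRect(np.array([f(p,10) for p in hull],np.float32))
    mk=((hsv[...,1]<40)&(hsv[...,2]>195)).astype(np.uint8); mk=cv2.morphologyEx(mk,cv2.MORPH_OPEN,np.ones((21,21)))
    c2=max(cv2.findContours(mk,cv2.RETR_EXTERNAL,cv2.CHAIN_APPROX_NONE)[0],key=cv2.contourArea)
    P=np.array([f(p,46) for p in c2[:,0]]); 
    wid=[np.ptp(P@[np.cos(a),np.sin(a)]) for a in np.radians(range(0,90))]; 
    s=[np.ptp(P@[np.cos(a),np.sin(a)])+np.ptp(P@[-np.sin(a),np.cos(a)]) for a in np.radians(range(0,90))]; a=int(np.argmin(s)); t=np.radians(a); E=np.array([[np.cos(t),np.sin(t)],[-np.sin(t),np.cos(t)]]);Q=P@E.T
    cen=((Q.max(0)+Q.min(0))/2)@E; u1=proj(m,W,(*cen,46)); rc.append(ray(m,W,*u1))
    print(k,"pallet",np.round(r[0],1),np.round(r[1]),round((r[2]+45)%90-45,1),"cutter@46",cen.round(1),"yaw",a,"w",np.ptp(Q,axis=0).round(1))
    cv2.drawContours(c,[c2],-1,(0,0,255),1);cv2.polylines(c,[hull],True,(0,255,0),1);tiles.append(cv2.resize(c,(260,260)))
print("tri",tri(rc[:2]).round(1),tri(rc).round(1))
cv2.imwrite("pics/A.png",np.hstack(tiles))
E
python3 measA.py
```

```text
w1 pallet [575.5  96.4] [100. 102.] 0.4 cutter@46 [580.9  97. ] yaw 40 w [68.2 69.2]
w2 pallet [575.3  98.5] [100. 100.] 0.3 cutter@46 [580.7  98.4] yaw 40 w [68.8 68.6]
top pallet [574.3  95.8] [101. 100.] 0.7 cutter@46 [556.4 108.2] yaw 89 w [28.6 25.5]
tri [581.   98.4  43.3] [574.3 104.5  33.4]
```

View pics/A.png

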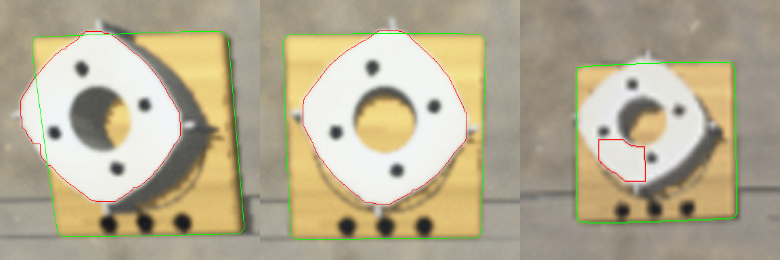

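Cutter: centre about (581,97), flats at 40° yaw, width about 69 mm, top height about 43–46 mm. Pallet A centre is about (575,97). Now the bearing goes from B to the bare pallet.

```bash
python3 -m crank '[[[0.44,0.95,0.4,0,0,0,74],[0.44,0.95,0.4,0,0,0,74],[0.44,0.95,0.4,0,0,0,74],[0.44,0.95,0.4,0,0,0,74],[0.44,0.95,0.4,0,0,0,74],[0.44,0.95,0.4,0,0,0,74],[0.44,0.95,0.4,0,0,0,74],[0.44,0.95,0.4,0,0,0,74]]]' 40
python3 -m crank '[[[0.43,0.94,0.4,0,0,0,74],[0.43,0.94,0.4,0,0,0,74],[0,0,0.9,0,0,0,74],[0,0,0.9,0,0,0,74],[0,0,0.9,0,0,0,74],[0,0,0.9,0,0,0,74],[0,0,0,0,0,0,74],[0,0,0,0,0,0,74]]]'
python3 snap.py 3
```

```text
time_s: 5.05
eef_pos: [565.0, -92.8, 180.6]
ee_rot: [0.0, 1.0, 0.0, 0.0]
force: [0.7, -0.1, 0.9]
grip_width: 0.866
grip_force: 0.0
time_s: 5.85
eef_pos: [586.4, -138.9, 71.6]
ee_rot: [0.0, 1.0, 0.0, 0.0]
force: [-0.2, 0.5, 1.2]
grip_width: 0.867
grip_force: 0.0
[[1.0, 0.0, 0.0, 586.404], [0.0, -1.0, -0.0, -138.852], [0.0, 0.0, -1.0, 71.6], [0.0, 0.0, 0.0, 1.0]] 5.9
```

View pics/wrist3.png

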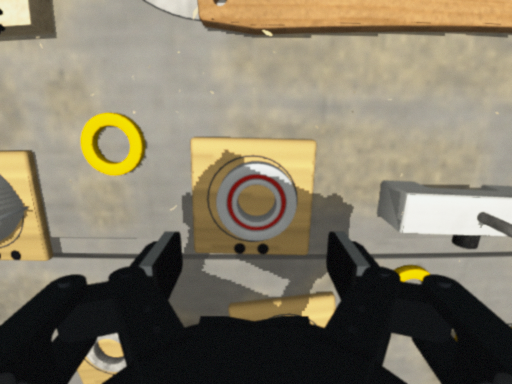

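The bearing is centred between the fingers (column 257, fingers at 180 and 330). I'll descend and grip.

```bash
python3 -m crank '[[[0,0,0.8,0,0,0,74],[0,0,0.8,0,0,0,74],[0,0,0.6,0,0,0,74],[0,0,0.34,0,0,0,74],[0,0,0,0,0,0,74],[0,0,0,0,0,0,60],[0,0,0,0,0,0,50],[0,0,0,0,0,0,50]]]' 40
python3 -m crank '[[[0,0,0,0,0,0,50],[0,0,0,0,0,0,50],[0,0,0,0,0,0,50],[0,0,-0.1,0,0,0,50],[0,0,-0.2,0,0,0,50],[0,0,-0.4,0,0,0,50],[0,0,-0.8,0,0,0,50],[0,0,-0.5,0,0,0,50]]]'
```

```text
time_s: 6.7
eef_pos: [586.5, -138.9, 8.2]
ee_rot: [0.0, 1.0, 0.0, 0.001]
force: [-0.6, 0.0, 0.5]
grip_width: 0.586
grip_force: 0.0
time_s: 7.5
eef_pos: [586.7, -139.0, 59.6]
ee_rot: [0.0, 1.0, 0.0, 0.001]
force: [0.4, -0.2, 0.1]
grip_width: 0.586
grip_force: 0.0
```

```bash
python3 snap.py 4
```

```text
[[1.0, 0.0, 0.002, 586.73], [0.0, -1.0, -0.001, -139.016], [0.002, 0.001, -1.0, 59.567], [0.0, 0.0, 0.0, 1.0]] 7.55
```

View pics/wrist4.png

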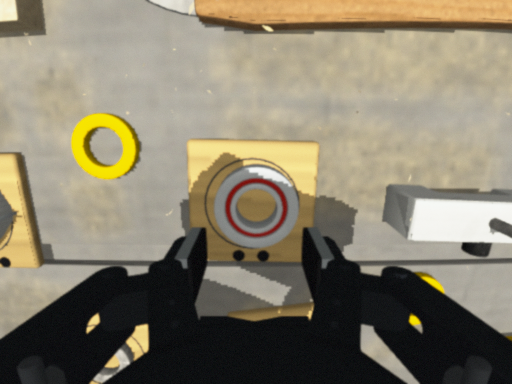

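Run:
```python
from h import *
T=np.load("T4.npy");m,W=cam("wrist",T)
for y in(-25,25):
  for z in(-19,-10,0): print(y,z,np.round(proj(m,W,(T@[0,y,z,1])[:3]),1), np.round(proj(m,W,(T@[11,y,z,1])[:3]),1))
for z in (26,): print(onz(m,W,257,208,z), onz(m,W,257,223,10)) 
for p in((586.4,-139,26),(586.4,-139,30)):print(np.round(proj(m,W,p),1))
```

```text
-25 -19 [210.3 238.3] [209.4 219.4]
-25 -10 [212.6 231.8] [211.8 213.8]
-25 0 [214.8 225.4] [214.1 208.3]
25 -19 [301.5 238.2] [302.4 219.4]
25 -10 [299.  231.8] [299.8 213.8]
25 0 [296.6 225.4] [297.3 208.3]
[ 586.92106742 -140.16337973   26.        ] [ 569.18551073 -140.37184593   10.        ]
[255.4 208.7]
[255.4 210.5]
```

Run:
```python
from h import *
a=cv2.imread("pics/wrist4.png")[190:290,170:340];b=cv2.imread("pics/wrist3.png")[190:290,150:350]
g=lambda c,w:cv2.resize(np.clip(255*(c/255.)**.5,0,255).astype(np.uint8),(w,400),interpolation=cv2.INTER_CUBIC)
cv2.imwrite("pics/f.png",np.hstack([g(a,400),g(b,400)]))
```

```text
(no output)
```

View pics/f.png

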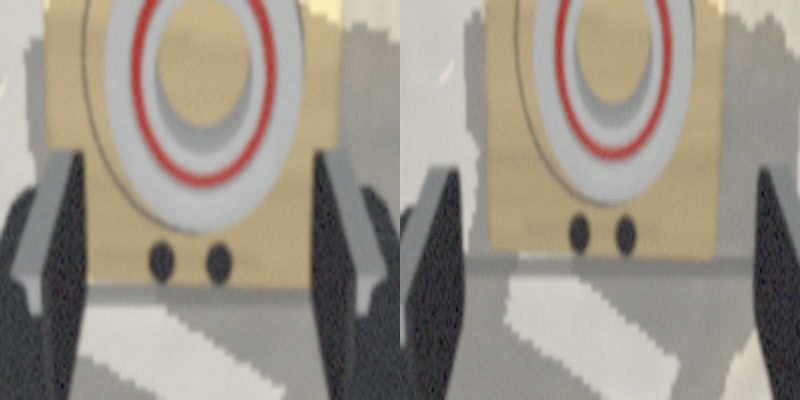

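Run:
```python
from h import *
from scipy.optimize import least_squares as L
for k,w,pts in(("4",50,[(205.3,228),(304.9,227.5)]),("3",74,[(178.5,232),(329,232)])):
  T=np.load(f"T{k}.npy");m,W=cam("wrist",T)
  f=lambda p:np.concatenate([np.subtract(proj(m,W,(T@[p[0],p[2]+s*w/2,p[1],1])[:3]),q) for s,q in zip((1,-1),pts)]) if pts[0][0]>pts[1][0] else np.concatenate([np.subtract(proj(m,W,(T@[p[0],p[2]+s*w/2,p[1],1])[:3]),q) for s,q in zip((-1,1),pts)])
  r=L(f,[11,0,0]);print(k,r.x.round(1),r.fun.round(1))
```

```text
4 [ 10.6 -29.9  -0.5] [ 0.  -0.2  0.   0.2]
3 [  9.8 -33.6  -1.1] [-0.  0. -0. -0.]
```

The image puts the real fingertips about 30 mm behind the nominal TCP at this opening. That fits the empty grasp, since the fingers closed above the bearing. I'll go lower in small steps and watch the force.

```bash
python3 -m crank '[[[0,0,0,0,0,0,74],[0,0,0.5,0,0,0,74],[0,0,0.8,0,0,0,74],[0,0,0.6,0,0,0,74],[0,0,0.2,0,0,0,74],[0,0,0.1,0,0,0,74],[0,0,0.1,0,0,0,74],[0,0,0,0,0,0,74]]]' 40
python3 -m crank '[[[0,0,0.05,0,0,0,74],[0,0,0.05,0,0,0,74],[0,0,0.05,0,0,0,74],[0,0,0.05,0,0,0,74],[0,0,0.05,0,0,0,74],[0,0,0,0,0,0,74],[0,0,0,0,0,0,74],[0,0,0,0,0,0,74]]]' 40
python3 snap.py 5
python3 - <<'E'
import cv2
c=cv2.imread("pics/wrist5.png")[170:300,140:360]; cv2.imwrite("pics/f5.png",cv2.convertScaleAbs(cv2.resize(c,None,fx=3,fy=3,interpolation=2),alpha=1.8,beta=20))
E
```

```text
time_s: 8.35
eef_pos: [586.3, -138.8, 0.2]
ee_rot: [0.0, 1.0, 0.0, 0.0]
force: [0.7, 0.5, 0.1]
grip_width: 0.871
grip_force: 0.0
time_s: 9.15
eef_pos: [586.2, -138.8, -6.2]
ee_rot: [0.0, 1.0, 0.0, 0.0]
force: [-0.3, -0.3, -0.6]
grip_width: 0.867
grip_force: 0.0
[[1.0, 0.0, 0.0, 586.179], [0.0, -1.0, -0.0, -138.803], [0.0, 0.0, -1.0, -6.198], [0.0, 0.0, 0.0, 1.0]] 9.2
```

View pics/f5.png

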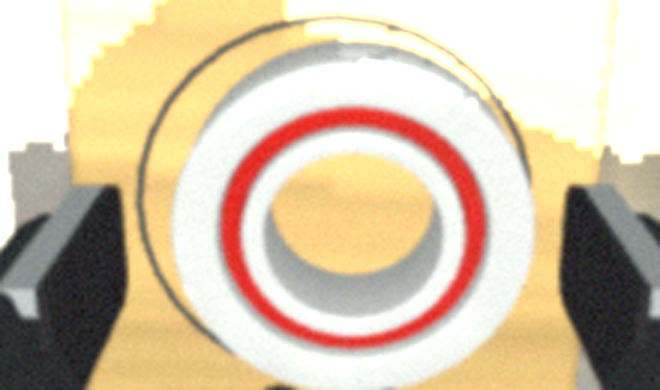

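The TCP is at −6 mm with no contact, which confirms the offset. The bearing is centred to about 2 mm (ring at column 353, finger midpoint at 342). I'll go 11 mm lower and close.

```bash
python3 -m crank '[[[0,0.05,0.1,0,0,0,74],[0,0,0.1,0,0,0,74],[0,0,0.05,0,0,0,74],[0,0,0.05,0,0,0,74],[0,0,0.05,0,0,0,74],[0,0,0.05,0,0,0,74],[0,0,0.05,0,0,0,74],[0,0,0,0,0,0,74]]]' 40
python3 -m crank '[[[0,0,0,0,0,0,50],[0,0,0,0,0,0,50],[0,0,0,0,0,0,50],[0,0,0,0,0,0,50],[0,0,0,0,0,0,50],[0,0,0,0,0,0,50],[0,0,0,0,0,0,50],[0,0,0,0,0,0,50]]]' 40
```

```text
time_s: 10.0
eef_pos: [586.1, -140.0, -17.7]
ee_rot: [-0.0, 1.0, 0.0, -0.0]
force: [-0.1, 0.1, 0.7]
grip_width: 0.869
grip_force: 0.0
time_s: 10.8
eef_pos: [586.4, -140.1, -17.1]
ee_rot: [0.0, 1.0, 0.0, 0.0]
force: [-0.8, -0.1, 7.0]
grip_width: 0.709
grip_force: 44.1
```

Gripped at 60.5 mm and 44 N, with a light touch of the fingertips on the pallet. That puts the tips at about TCP + 27.5 mm for this opening. Carrying it to the bare pallet at (438,−168).

```bash
python3 -m crank '[[[0,0,-0.3,0,0,0,50],[0,0,-0.9,0,0,0,50],[0,0,-1,0,0,0,50],[0,0,-1,0,0,0,50],[-0.99,0.19,0,0,0,0,50],[-0.99,0.19,0,0,0,0,50],[-0.99,0.19,0,0,0,0,50],[-0.99,0.19,0,0,0,0,50]]]' 40
python3 -m crank '[[[-0.99,0.19,0,0,0,0,50],[-0.98,0.18,0,0,0,0,50],[0,0,0.5,0,0,0,50],[0,0,1,0,0,0,50],[0,0,0.8,0,0,0,50],[0,0,0.4,0,0,0,50],[0,0,0.2,0,0,0,50],[0,0,0.1,0,0,0,50]]]' 40
python3 -m crank '[[[0,0,0.1,0,0,0,50],[0,0,0,0,0,0,50],[0,0,0,0,0,0,50],[0,0,0,0,0,0,68],[0,0,0,0,0,0,76],[0,0,0,0,0,0,76],[0,0,0,0,0,0,76],[0,0,0,0,0,0,76]]]' 40
```

```text
time_s: 11.6
eef_pos: [485.9, -159.0, 62.5]
ee_rot: [-0.0, 1.0, 0.0, -0.0]
force: [0.9, -0.4, -1.0]
grip_width: 0.712
grip_force: 44.1
time_s: 12.4
eef_pos: [438.1, -168.4, -12.4]
ee_rot: [0.0, 1.0, 0.0, 0.0]
force: [-0.0, -0.6, -1.0]
grip_width: 0.709
grip_force: 44.1
time_s: 13.2
eef_pos: [437.9, -168.4, -14.9]
ee_rot: [0.0, 1.0, 0.0, 0.0]
force: [-0.7, 0.6, 0.5]
grip_width: 0.886
grip_force: 0.0
```

Bearing released on the bare pallet. Next, over the cutter with the gripper turned 40°.

```bash
python3 -m crank '[[[0,0,-0.6,0,0,0,80],[0,0,-0.9,0,0,0,85],[0,0,-1,0,0,0,85],[0.52,-0.96,-0.7,0,0,0,85],[0.52,-0.96,0,0,0,0,85],[0.52,-0.96,0,0,0,0,85],[0.52,-0.96,0,0,0,0,85],[0.52,-0.96,0,0,0,0,85]]]' 40
python3 -m crank '[[[0.52,-0.97,0,0,0,0,85],[0.52,-0.97,0,0,0,0,85],[0.52,-0.97,0,0,0,0,85],[0.52,-0.97,0,0,0,0,85],[0.52,-0.97,0,0,0,0,85],[0.52,-0.97,0,0,0,0,85],[0,0,0,0,0,-1,85],[0,0,0,0,0,-1,85]]]' 40
python3 -m crank '[[[0,0,0,0,0,-1,85],[0,0,0,0,0,-1,85],[0,0,0,0,0,-1,85],[0,0,0,0,0,0,85],[0,0,0,0,0,0,85],[0,0,0,0,0,0,85],[0,0,0,0,0,0,85],[0,0,0,0,0,0,85]]]' 40
python3 snap.py 6
python3 - <<'E'
import cv2
c=cv2.imread("pics/wrist6.png")[90:340,90:420]; cv2.imwrite("pics/f6.png",cv2.convertScaleAbs(cv2.resize(c,None,fx=2.3,fy=2.3,interpolation=2),alpha=1.4))
E
```

```text
time_s: 14.0
eef_pos: [503.3, -47.2, 65.0]
ee_rot: [0.0, 1.0, 0.0, 0.0]
force: [0.7, -0.1, -0.6]
grip_width: 0.995
grip_force: 0.0
time_s: 14.8
eef_pos: [580.8, 98.0, 64.7]
ee_rot: [-0.0, 0.99, 0.143, -0.0]
force: [-0.0, -0.3, 0.5]
grip_width: 0.995
grip_force: 0.0
time_s: 15.6
eef_pos: [580.8, 97.2, 65.0]
ee_rot: [-0.0, 0.94, 0.342, -0.0]
force: [-0.6, -0.9, -0.0]
grip_width: 0.998
grip_force: 0.0
[[0.766, 0.642, -0.0, 580.823], [0.642, -0.766, 0.0, 97.235], [0.0, -0.0, -1.0, 64.994], [0.0, 0.0, 0.0, 1.0]] 15.65
```

View pics/f6.png

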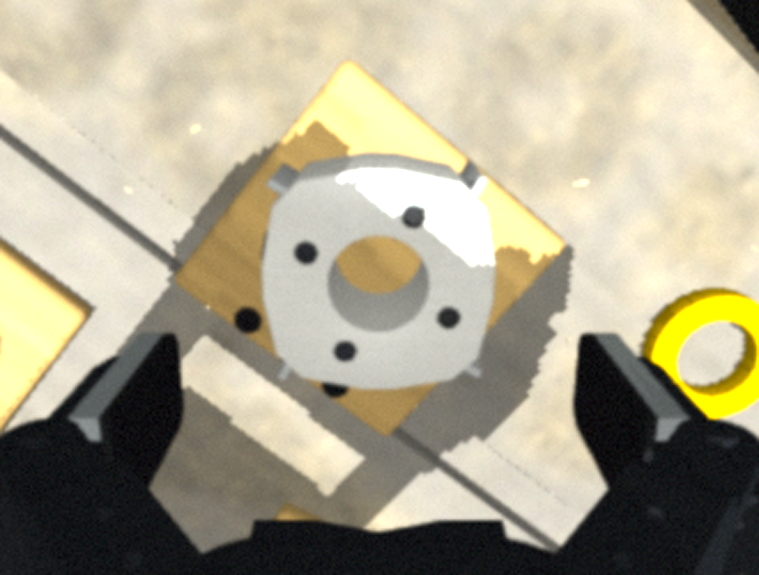

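The cutter is square to the fingers and centred (bore at column 378, finger midpoint at 380). Descending and gripping at 70 N.

```bash
python3 -m crank '[[[0,0,0.6,0,0,0,85],[0,0,0.8,0,0,0,85],[0,0,0.8,0,0,0,85],[0,0,0.5,0,0,0,85],[0,0,0.2,0,0,0,85],[0,0,0,0,0,0,85],[0,0,0,0,0,0,60],[0,0,0,0,0,0,60]]]' 70
python3 -m crank '[[[0,0,0,0,0,0,60],[0,0,0,0,0,0,60],[0,0,0,0,0,0,60],[0,0,0,0,0,0,60],[0,0,-0.2,0,0,0,60],[0,0,-0.4,0,0,0,60],[0,0,-0.6,0,0,0,60],[0,0,-0.6,0,0,0,60]]]' 70
```

```text
time_s: 16.45
eef_pos: [581.4, 97.4, -5.9]
ee_rot: [0.0, 0.94, 0.342, 0.001]
force: [-2.8, 0.4, 7.6]
grip_width: 0.79
grip_force: 80.1
time_s: 17.25
eef_pos: [580.8, 97.2, 38.8]
ee_rot: [-0.0, 0.94, 0.342, -0.0]
force: [0.0, -1.1, -6.5]
grip_width: 0.786
grip_force: 80.8
```

```bash
python3 -m crank '[[[-0.4,0.5,0,0,0,0,60],[-0.74,0.9,0,0,0,0,60],[-0.74,0.9,0,0,0,0,60],[-0.74,0.9,0,0,0,0,60],[-0.74,0.9,0,0,0,0,60],[-0.74,0.9,0,0,0,0,60],[-0.74,0.9,0,0,0,0,60],[-0.74,0.9,0,0,0,0,60]]]' 70
python3 -m crank '[[[-0.33,0.4,0,0,0,0,60],[0,0,0,0,0,0,60],[0,0,0.4,0,0,0,60],[0,0,0.6,0,0,0,60],[0,0,0.4,0,0,0,60],[0,0,0.2,0,0,0,60],[0,0,0.1,0,0,0,60],[0,0,0.04,0,0,0,60]]]' 70
python3 -m crank '[[[0,0,0.03,0,0,0,60],[0,0,0,0,0,0,60],[0,0,0,0,0,0,72],[0,0,0,0,0,0,85],[0,0,0,0,0,0,85],[0,0,0,0,0,0,85],[0,0,-0.5,0,0,0,85],[0,0,-1,0,0,0,85]]]' 70
```

```text
time_s: 18.05
eef_pos: [582.8, -124.6, 37.7]
ee_rot: [-0.0, 0.94, 0.342, -0.0]
force: [0.3, -0.1, -6.7]
grip_width: 0.788
grip_force: 80.9
time_s: 18.85
eef_pos: [583.5, -135.3, -5.9]
ee_rot: [-0.0, 0.94, 0.342, 0.0]
force: [-2.8, 2.0, 0.1]
grip_width: 0.789
grip_force: 82.0
time_s: 19.65
eef_pos: [582.6, -135.3, 30.4]
ee_rot: [-0.001, 0.94, 0.342, -0.001]
force: [-0.3, -0.5, 1.0]
grip_width: 0.994
grip_force: 0.0
```

```bash
python3 -m crank '[[[0,0,-0.5,0,0,0,85],[0,0,0,0,0,1,76],[0,0,0,0,0,1,76],[0,0,0,0,0,1,76],[0,0,0,0,0,1,76],[0,0,0,0,0,1,76],[-0.97,0.22,0,0,0,0,76],[-0.97,0.22,0,0,0,0,76]]]' 40
python3 -m crank '[[[-0.97,0.22,0,0,0,0,76],[-0.97,0.22,0,0,0,0,76],[-0.97,0.22,0,0,0,0,76],[-0.97,0.22,0,0,0,0,76],[0,0,0,0,0,0,76],[0,0,0,0,0,0,76],[0,0,0,0,0,0,76],[0,0,0,0,0,0,76]]]' 40
python3 snap.py 7
python3 - <<'E'
import cv2
c=cv2.imread("pics/wrist7.png"); cv2.imwrite("pics/f7.png",cv2.convertScaleAbs(cv2.resize(c,None,fx=1.5,fy=1.5,interpolation=2),alpha=1.3))
E
```

```text
time_s: 20.45
eef_pos: [534.5, -146.7, 43.6]
ee_rot: [0.0, 1.0, 0.0, 0.0]
force: [-0.6, -0.4, 0.3]
grip_width: 0.889
grip_force: 0.0
time_s: 21.25
eef_pos: [438.6, -168.6, 43.3]
ee_rot: [0.0, 1.0, 0.001, 0.0]
force: [0.0, 0.5, -0.1]
grip_width: 0.894
grip_force: 0.0
[[1.0, 0.001, 0.0, 438.601], [0.001, -1.0, -0.0, -168.588], [0.0, 0.0, -1.0, 43.328], [0.0, 0.0, 0.0, 1.0]] 21.3
```

View pics/f7.png

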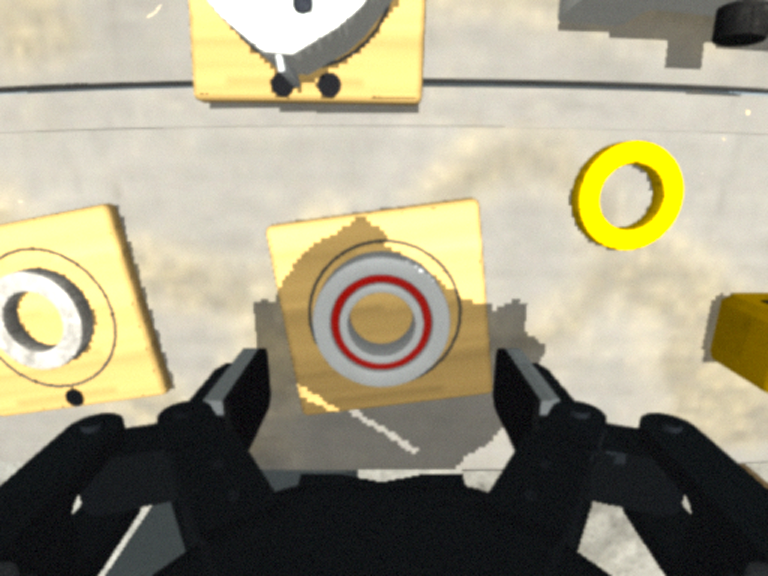

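The bearing sits well on the bare pallet, at (380,318) and centred between the fingers. Moving it to the three-plug pallet.

```bash
python3 -m crank '[[[0,0,0.8,0,0,0,76],[0,0,0.8,0,0,0,76],[0,0,0.5,0,0,0,76],[0,0,0.25,0,0,0,76],[0,0,0,0,0,0,76],[0,0,0,0,0,0,50],[0,0,0,0,0,0,50],[0,0,0,0,0,0,50]]]' 40
python3 -m crank '[[[0,0,0,0,0,0,50],[0,0,0,0,0,0,50],[0,0,-0.3,0,0,0,50],[0,0,-0.9,0,0,0,50],[0,0,-1,0,0,0,50],[0,0,-1,0,0,0,50],[0.3,-0.57,0,0,0,0,50],[0.49,-0.96,0,0,0,0,50]]]' 40
python3 -m crank '[[[0.49,-0.96,0,0,0,0,50],[0.49,-0.96,0,0,0,0,50],[0.49,-0.96,0,0,0,0,50],[0.49,-0.96,0,0,0,0,50],[0.49,-0.96,0,0,0,0,50],[0.49,-0.96,0,0,0,0,50],[0.49,-0.96,0,0,0,0,50],[0.49,-0.96,0,0,0,0,50]]]' 40
python3 -m crank '[[[0.49,-0.96,0,0,0,0,50],[0.26,-0.45,0,0,0,0,50],[0,0,0.4,0,0,0,50],[0,0,1,0,0,0,50],[0,0,1,0,0,0,50],[0,0,0.4,0,0,0,50],[0,0,0.2,0,0,0,50],[0,0,0.1,0,0,0,50]]]' 40
python3 -m crank '[[[0,0,0.08,0,0,0,50],[0,0,0,0,0,0,50],[0,0,0,0,0,0,66],[0,0,0,0,0,0,76],[0,0,0,0,0,0,76],[0,0,0,0,0,0,76],[0,0,-0.5,0,0,0,76],[0,0,-1,0,0,0,76]]]' 40
```

```text
time_s: 22.1
eef_pos: [438.4, -168.9, -14.6]
ee_rot: [0.0, 1.0, 0.0, 0.001]
force: [-1.0, 1.3, 5.7]
grip_width: 0.706
grip_force: 43.3
time_s: 22.9
eef_pos: [458.1, -131.0, 65.8]
ee_rot: [0.001, 1.0, -0.001, 0.001]
force: [0.3, 0.3, -2.6]
grip_width: 0.708
grip_force: 44.2
time_s: 23.7
eef_pos: [555.9, 62.7, 65.0]
ee_rot: [0.0, 1.0, 0.0, 0.0]
force: [0.9, -0.2, -2.0]
grip_width: 0.706
grip_force: 44.2
time_s: 24.5
eef_pos: [574.5, 96.4, -12.8]
ee_rot: [0.0, 1.0, -0.0, 0.0]
force: [-0.1, 0.9, -1.4]
grip_width: 0.708
grip_force: 44.1
time_s: 25.3
eef_pos: [573.4, 96.9, 22.2]
ee_rot: [-0.0, 1.0, 0.0, -0.002]
force: [-0.5, -0.2, 0.3]
grip_width: 0.892
grip_force: 0.0
```

```bash
python3 -m crank '[[[0,0,-0.8,0,0,0,64],[-0.91,0.65,0,0,0,0,64],[-0.92,0.65,0,0,0,0,64],[-0.92,0.65,0,0,0,0,64],[-0.92,0.65,0,0,0,0,64],[-0.92,0.65,0,0,0,0,64],[-0.91,0.65,0,0,0,0,64],[0,0,0.5,0,0,0,64]]]' 40
python3 -m crank '[[[0,0,0.5,0,0,0,64],[0,0,0.3,0,0,0,64],[0,0,0,0,0,0,64],[0,0,0,0,0,0,64],[0,0,0,0,0,0,64],[0,0,0,0,0,0,64],[0,0,0,0,0,0,64],[0,0,0,0,0,0,64]]]' 40
python3 snap.py 8
python3 - <<'E'
import cv2
c=cv2.imread("pics/wrist8.png"); cv2.imwrite("pics/f8.png",cv2.convertScaleAbs(cv2.resize(c,None,fx=1.5,fy=1.5,interpolation=2),alpha=1.3))
E
```

```text
time_s: 26.1
eef_pos: [436.0, -1.9, 31.6]
ee_rot: [0.0, 1.0, -0.001, 0.001]
force: [1.0, 0.2, -0.5]
grip_width: 0.751
grip_force: 0.0
time_s: 26.9
eef_pos: [437.0, -0.7, 10.1]
ee_rot: [0.0, 1.0, 0.0, 0.0]
force: [0.0, -0.4, 0.3]
grip_width: 0.746
grip_force: 0.0
[[1.0, 0.0, 0.0, 436.953], [0.0, -1.0, -0.0, -0.673], [0.0, 0.0, -1.0, 10.122], [0.0, 0.0, 0.0, 1.0]] 26.95
```

View pics/f8.png

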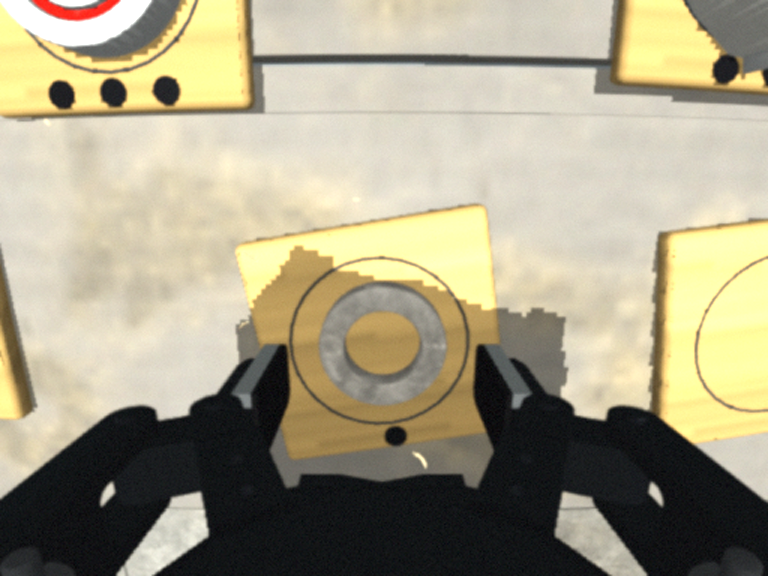

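That's my last picture view. The thin ring is at (383,343), centred between the fingers, on the one-plug pallet. From here I'll check by numbers only.

```bash
python3 -m crank '[[[0,0,0.5,0,0,0,64],[0,0,0.3,0,0,0,64],[0,0,0.1,0,0,0,64],[0,0,0.1,0,0,0,64],[0,0,0.05,0,0,0,64],[0,0,0.03,0,0,0,64],[0,0,0,0,0,0,64],[0,0,0,0,0,0,64]]]' 40
python3 -m crank '[[[0,0,0,0,0,0,54],[0,0,0,0,0,0,42],[0,0,0,0,0,0,42],[0,0,0,0,0,0,42],[0,0,0,0,0,0,42],[0,0,0,0,0,0,42],[0,0,0,0,0,0,42],[0,0,0,0,0,0,42]]]' 40
```

```text
time_s: 27.75
eef_pos: [437.0, -0.7, -16.9]
ee_rot: [0.0, 1.0, 0.0, 0.0]
force: [-0.8, -0.8, -0.2]
grip_width: 0.751
grip_force: 0.0
time_s: 28.55
eef_pos: [438.1, -1.1, -15.5]
ee_rot: [0.0, 1.0, 0.0, 0.001]
force: [-3.3, -0.3, 20.0]
grip_width: 0.565
grip_force: 45.8
```

```bash
python3 -m crank '[[[0,0,-0.2,0,0,0,42],[0,0,-0.6,0,0,0,42],[0,0,-1,0,0,0,42],[0,0,-1,0,0,0,42],[0,0.6,0,0,0,0,42],[0,0.96,0,0,0,0,42],[0,0.96,0,0,0,0,42],[0,0.96,0,0,0,0,42]]]' 40
python3 -m crank '[[[0.04,0.96,0,0,0,0,42],[0,0.96,0,0,0,0,42],[0,0.96,0,0,0,0,42],[0,0.32,0.3,0,0,0,42],[0,0,0.9,0,0,0,42],[0,0,0.9,0,0,0,42],[0,0,0.4,0,0,0,42],[0,0,0.15,0,0,0,42]]]' 40
python3 -m crank '[[[0,0,0.07,0,0,0,42],[0,0,0,0,0,0,42],[0,0,0,0,0,0,54],[0,0,0,0,0,0,64],[0,0,0,0,0,0,64],[0,0,0,0,0,0,64],[0,0,-0.8,0,0,0,64],[0,0,-1,0,0,0,64]]]' 40
```

```text
time_s: 29.35
eef_pos: [436.7, -88.5, 53.1]
ee_rot: [-0.0, 1.0, 0.0, -0.0]
force: [0.9, 0.8, -0.9]
grip_width: 0.565
grip_force: 41.4
time_s: 30.15
eef_pos: [437.4, -166.9, -14.2]
ee_rot: [-0.001, 1.0, 0.0, -0.001]
force: [0.3, -0.1, -0.5]
grip_width: 0.566
grip_force: 41.4
time_s: 30.95
eef_pos: [437.3, -167.3, 30.0]
ee_rot: [-0.001, 1.0, 0.0, -0.001]
force: [0.7, 0.9, 0.2]
grip_width: 0.75
grip_force: 0.0
```

```bash
python3 -m crank '[[[0,0,-1,0,0,0,64],[0.04,-1,-1,0,0,0,76],[0.04,-1,-0.5,0,0,0,76],[0.04,-1,0,0,0,0,76],[0.04,-1,0,0,0,0,76],[0.04,-1,0,0,0,0,76],[0.04,-1,0,0,0,0,76],[0.04,-1,0,0,0,0,76]]]' 40
python3 -m crank '[[[0.04,-1,0,0,0,0,76],[0,-1,0,0,0,0,76],[0,-1,0,0,0,0,76],[0,-1,0,0,0,0,76],[0,-1,0,0,0,0,76],[0,-1,0,0,0,0,76],[0,-1,0,0,0,0,76],[0,-1,0,0,0,0,76]]]' 40
python3 -m crank '[[[0,-0.1,0,0,0,0,76],[0,0,0,0,0,0,76],[0,0,0,0,0,0,76],[0,0,0,0,0,0,76],[0,0,0,0,0,0,76],[0,0,0,0,0,0,76],[0,0,0,0,0,0,76],[0,0,0,0,0,0,76]]]' 40
python3 snap.py 9
cat > ring.py <<'E'
from h import *
import sys
k,x,y,z,D,th=sys.argv[1],*map(float,sys.argv[2:7])
T=np.load(f"T{k}.npy");m,W=cam("wrist",T);S=3;im=cv2.resize(cv2.imread(f"pics/wrist{k}.png"),None,fx=S,fy=S,interpolation=cv2.INTER_CUBIC)
g=cv2.GaussianBlur(cv2.cvtColor(im,cv2.COLOR_BGR2GRAY),(7,7),0)
r=D/2*m["fx"]/(W[2,3]-z)*S
u,v=np.array(proj(m,W,(x,y,z)))*S+1
for nm,rr,zz in (("outer",r,z),("bore",r*30/D,z),("circle",36.5*m["fx"]/(W[2,3]-10)*S,10)):
    x0,y0=int(u-2*r),int(v-2*r);x0=max(x0,0);y0=max(y0,0)
    c=cv2.HoughCircles(g[y0:int(v+2*r),x0:int(u+2*r)],cv2.HOUGH_GRADIENT,1.5,15,param1=60,param2=20,minRadius=int(rr*.9),maxRadius=int(rr*1.1))
    for q in ([] if c is None else c[0][:3]):
        p=onz(m,W,(q[0]+x0+.5)/S-.5,(q[1]+y0+.5)/S-.5,zz); print(nm,p.round(1),"dia",round(2*q[2]/S*(W[2,3]-zz)/m["fx"],1))
E
python3 ring.py 9 446 209.5 40 60 0
```

```text
time_s: 31.75
eef_pos: [444.8, 8.3, 92.6]
ee_rot: [0.0, 1.0, 0.0, 0.0]
force: [1.0, 0.0, 0.1]
grip_width: 0.89
grip_force: 0.0
time_s: 32.55
eef_pos: [445.6, 208.4, 92.6]
ee_rot: [-0.0, 1.0, 0.0, 0.0]
force: [0.8, 0.1, 0.4]
grip_width: 0.888
grip_force: 0.0
time_s: 33.35
eef_pos: [445.8, 209.7, 92.5]
ee_rot: [-0.0, 1.0, 0.0, -0.0]
force: [-0.2, -0.6, 0.3]
grip_width: 0.889
grip_force: 0.0
[[1.0, 0.0, -0.0, 445.816], [0.0, -1.0, 0.0, 209.747], [-0.0, -0.0, -1.0, 92.499], [0.0, 0.0, 0.0, 1.0]] 33.4
outer [453.3 213.2  40. ] dia 63.6
outer [444.3 210.9  40. ] dia 58.7
outer [456.1 216.3  40. ] dia 56.2
bore [448.  211.3  40. ] dia 32.2
bore [455.3 210.5  40. ] dia 27.8
bore [467.6 223.1  40. ] dia 30.5
circle [445.3 213.6  10. ] dia 72.7
circle [433.2 210.5  10. ] dia 70.1
circle [440.2 212.2  10. ] dia 78.5
```

Ring measures about (446,210.5), within 1 mm of the TCP. Descend and grip.

```bash
python3 -m crank '[[[0,0,0.8,0,0,0,76],[0,0,1,0,0,0,76],[0,0,1,0,0,0,76],[0,0,0.8,0,0,0,76],[0,0,0.4,0,0,0,76],[0,0,0.14,0,0,0,76],[0,0,0,0,0,0,76],[0,0,0,0,0,0,52]]]' 60
python3 -m crank '[[[0,0,0,0,0,0,50],[0,0,0,0,0,0,50],[0,0,0,0,0,0,50],[0,0,0,0,0,0,50],[0,0,-0.3,0,0,0,50],[0,0,-0.6,0,0,0,50],[0,0,-0.8,0,0,0,50],[0,0,-0.7,0,0,0,50]]]' 60
```

```text
time_s: 34.2
eef_pos: [446.4, 210.0, -10.2]
ee_rot: [-0.0, 1.0, 0.0, 0.001]
force: [-0.3, -0.8, 1.3]
grip_width: 0.741
grip_force: 0.0
time_s: 35.0
eef_pos: [445.9, 209.9, 50.5]
ee_rot: [-0.0, 1.0, 0.0, 0.0]
force: [0.3, 0.3, -2.2]
grip_width: 0.681
grip_force: 64.7
```

```bash
python3 -m crank '[[[-0.05,0.5,0,0,0,0,50],[-0.05,0.98,0,0,0,0,50],[-0.05,0.98,0,0,0,0,50],[-0.05,0.98,0,0,0,0,50],[-0.05,0.98,0,0,0,0,50],[-0.05,0.98,0,0,0,0,50],[-0.05,0.98,0,0,0,0,50],[-0.05,0.98,0,0,0,0,50]]]' 60
python3 -m crank '[[[-0.05,0.98,0,0,0,0,50],[0,0,0,0,0,0,50],[0,0,0.4,0,0,0,50],[0,0,0.8,0,0,0,50],[0,0,0.7,0,0,0,50],[0,0,0.3,0,0,0,50],[0,0,0.1,0,0,0,50],[0,0,0.06,0,0,0,50]]]' 60
python3 -m crank '[[[0,0,0.02,0,0,0,50],[0,0,0,0,0,0,50],[0,0,0,0,0,0,66],[0,0,0,0,0,0,76],[0,0,0,0,0,0,76],[0,0,0,0,0,0,76],[0,0,-0.8,0,0,0,76],[0,0,-1,0,0,0,76]]]' 60
```

```text
time_s: 35.8
eef_pos: [434.9, 24.3, 48.5]
ee_rot: [-0.0, 1.0, 0.0, -0.0]
force: [0.2, 0.4, -2.0]
grip_width: 0.678
grip_force: 64.7
time_s: 36.6
eef_pos: [434.2, 1.8, -9.7]
ee_rot: [-0.0, 1.0, 0.0, -0.001]
force: [-8.6, 1.8, 21.4]
grip_width: 0.68
grip_force: 66.6
time_s: 37.4
eef_pos: [434.0, 1.4, 34.5]
ee_rot: [-0.0, 1.0, 0.0, -0.001]
force: [0.2, 0.2, 0.3]
grip_width: 0.894
grip_force: 0.0
```

Tall ring placed. Now the thin ring from the bare pallet to the four-plug pallet.

```bash
python3 -m crank '[[[0,0,-1.0,0,0,0,76],[0.02,0.97,-0.2,0,0,0,64],[0.02,0.97,0,0,0,0,64],[0.02,0.97,0,0,0,0,64],[0.02,0.97,0,0,0,0,64],[0.02,0.97,0,0,0,0,64],[0.02,0.97,0,0,0,0,64],[0.02,0.96,0,0,0,0,64]]]' 40
python3 -m crank '[[[0,0,0.7,0,0,0,64],[0,0,0.9,0,0,0,64],[0,0,0.5,0,0,0,64],[0,0,0,0,0,0,64],[0,0,0,0,0,0,64],[0,0,0,0,0,0,64],[0,0,0,0,0,0,64],[0,0,0,0,0,0,64]]]' 40
python3 snap.py 10; python3 ring.py 10 438 -168 20 50 0
```

```text
time_s: 38.2
eef_pos: [438.1, -169.2, 64.5]
ee_rot: [0.0, 1.0, 0.0, 0.0]
force: [1.1, -0.1, -0.3]
grip_width: 0.747
grip_force: 0.0
time_s: 39.0
eef_pos: [438.4, -168.3, 12.5]
ee_rot: [0.0, 1.0, 0.0, 0.0]
force: [1.0, -0.7, 0.1]
grip_width: 0.75
grip_force: 0.0
[[1.0, 0.0, 0.001, 438.409], [0.0, -1.0, -0.001, -168.294], [0.001, 0.001, -1.0, 12.461], [0.0, 0.0, 0.0, 1.0]] 39.05
outer [ 436.8 -167.6   20. ] dia 49.8
outer [ 443.1 -164.1   20. ] dia 53.4
outer [ 442.7 -173.4   20. ] dia 54.0
bore [ 442.4 -167.    20. ] dia 27.2
bore [ 445.5 -166.7   20. ] dia 32.4
bore [ 458.2 -163.3   20. ] dia 32.4
circle [ 435.2 -169.2   10. ] dia 71.9
circle [ 441.5 -169.8   10. ] dia 68.6
circle [ 438.5 -167.6   10. ] dia 66.2
```

```bash
python3 -m crank '[[[0,0,0.6,0,0,0,64],[0,0,0.3,0,0,0,64],[0,0,0.2,0,0,0,64],[0,0,0.06,0,0,0,64],[0,0,0,0,0,0,64],[0,0,0,0,0,0,42],[0,0,0,0,0,0,42],[0,0,0,0,0,0,42]]]' 40
python3 -m crank '[[[0,0,0,0,0,0,42],[0,0,0,0,0,0,42],[0,0,0,0,0,0,42],[0,0,0,0,0,0,42],[0,0,-0.2,0,0,0,42],[0,0,-0.6,0,0,0,42],[0,0,-1,0,0,0,42],[0,0,-1,0,0,0,42]]]' 40
```

```text
time_s: 39.85
eef_pos: [439.3, -168.9, -15.4]
ee_rot: [0.001, 1.0, 0.0, 0.001]
force: [-1.1, 0.2, 13.3]
grip_width: 0.561
grip_force: 46.5
time_s: 40.65
eef_pos: [437.9, -168.0, 54.0]
ee_rot: [-0.0, 1.0, 0.0, -0.0]
force: [0.0, -0.5, -0.6]
grip_width: 0.562
grip_force: 41.4
```

```bash
python3 -m crank '[[[0.02,-0.6,0,0,0,0,42],[0.02,-0.98,0,0,0,0,42],[0.02,-0.98,0,0,0,0,42],[0.02,-0.98,0,0,0,0,42],[0.02,-0.98,0,0,0,0,42],[0.02,-0.98,0,0,0,0,42],[0.02,-0.98,0,0,0,0,42],[0.02,-0.98,0,0,0,0,42]]]' 40
python3 -m crank '[[[0.02,-0.98,0,0,0,0,42],[0.02,-0.98,0,0,0,0,42],[0.02,-0.98,0,0,0,0,42],[0.02,-0.98,0,0,0,0,42],[0.02,-0.98,0,0,0,0,42],[0.02,-0.98,0,0,0,0,42],[0.02,-0.98,0,0,0,0,42],[0.02,-0.89,0,0,0,0,42]]]' 40
python3 -m crank '[[[0,0,0.4,0,0,0,42],[0,0,0.9,0,0,0,42],[0,0,0.8,0,0,0,42],[0,0,0.4,0,0,0,42],[0,0,0.15,0,0,0,42],[0,0,0.07,0,0,0,42],[0,0,0,0,0,0,42],[0,0,0,0,0,0,42]]]' 40
python3 -m crank '[[[0,0,0,0,0,0,54],[0,0,0,0,0,0,64],[0,0,0,0,0,0,64],[0,0,0,0,0,0,64],[0,0,-0.8,0,0,0,64],[0,0,-1,0,0,0,64],[0,0,-1,0,0,0,70],[0,0,-1,0,0,0,80]]]' 40
python3 -m crank '[[[0,0.5,-1,0,0,0,85],[0,1,-1,0,0,0,85],[0,1,-1,0,0,0,85],[0,1,-1,0,0,0,85],[0.5,1,-0.5,0,0,0,85],[0.5,0,0,0,0,0,85],[0,0,0,0,0,0,85],[0,0,0,0,0,0,85]]]' 40
python3 snap.py 11
python3 -m crank '[[[0,1,0,0,0,0,85],[0,1,0,0,0,0,85],[0,1,0,0,0,0,85],[0,1,0,0,0,0,85],[0,1,0,0,0,0,85],[0,1,0,0,0,0,85],[0,1,0,0,0,0,85],[0,1,0,0,0,0,85]]]' 40
python3 -m crank '[[[0,0,0,0,0,0,85],[0,0,0,0,0,0,85],[0,0,0,0,0,0,85],[0,0,0,0,0,0,85],[0,0,0,0,0,0,85],[0,0,0,0,0,0,85],[0,0,0,0,0,0,85],[0,0,0,0,0,0,85]]]' 40
python3 snap.py 12
```

```text
time_s: 41.45
eef_pos: [441.4, 20.0, 52.4]
ee_rot: [-0.0, 1.0, 0.0, -0.001]
force: [0.0, -0.1, 0.2]
grip_width: 0.563
grip_force: 41.5
time_s: 42.25
eef_pos: [445.0, 213.6, 52.3]
ee_rot: [0.0, 1.0, 0.0, -0.001]
force: [0.1, -0.5, -0.4]
grip_width: 0.561
grip_force: 41.5
time_s: 43.05
eef_pos: [446.5, 212.1, -14.4]
ee_rot: [-0.0, 1.0, 0.0, 0.001]
force: [-0.3, 0.1, -2.0]
grip_width: 0.564
grip_force: 41.5
time_s: 43.85
eef_pos: [445.9, 212.1, 81.0]
ee_rot: [-0.0, 1.0, 0.0, -0.0]
force: [-0.6, -0.4, -0.4]
grip_width: 0.929
grip_force: 0.0
time_s: 44.65
eef_pos: [470.5, 99.8, 192.0]
ee_rot: [-0.0, 1.0, 0.0, -0.001]
force: [-0.4, 0.4, -0.2]
grip_width: 0.998
grip_force: 0.0
[[1.0, 0.001, -0.001, 470.51], [0.001, -1.0, 0.0, 99.813], [-0.001, -0.0, -1.0, 192.03], [0.0, 0.0, 0.0, 1.0]] 44.7
time_s: 45.5
eef_pos: [470.6, -100.6, 192.3]
ee_rot: [-0.0, 1.0, 0.001, -0.0]
force: [0.3, 0.5, -0.4]
grip_width: 0.99
grip_force: 0.0
time_s: 46.3
eef_pos: [471.2, -100.4, 192.5]
ee_rot: [0.0, 1.0, 0.0, 0.0]
force: [-0.6, -0.0, 0.4]
grip_width: 0.995
grip_force: 0.0
[[1.0, 0.0, 0.0, 471.166], [0.0, -1.0, -0.0, -100.355], [0.0, 0.0, -1.0, 192.485], [0.0, 0.0, 0.0, 1.0]] 46.35
```

Numeric check of the final arrangement, comparing part and pallet centres in the same views.

```bash
cat > fin.py <<'E'
from h import *
G={"A":(575,97,26,"bear",62),"B":(583.5,-136,46,"cut",70),"C":(445.5,212,20,"thin",50),"D":(434.7,1,40,"tall",60),"E":(438,-168,10,"-",0)}
S=4
for k in("11","12"):
  im=cv2.imread(f"pics/wrist{k}.png");m,W=cam("wrist",np.load(f"T{k}.npy"))
  for g,(x,y,z,n,D) in G.items():
    u,v=proj(m,W,(x,y,10)); h=60; u0,v0=max(int(u)-h,0),max(int(v)-h,0)
    if u>505 or u<8 or v>330: continue
    c=cv2.resize(im[v0:int(v)+h,u0:int(u)+h],None,fx=S,fy=S,interpolation=cv2.INTER_CUBIC); hsv=cv2.cvtColor(c,cv2.COLOR_BGR2HSV).astype(int)
    f=lambda p,z:onz(m,W,(p[0]+.5)/S-.5+u0,(p[1]+.5)/S-.5+v0,z)[:2]
    yy,xx=np.mgrid[:c.shape[0],:c.shape[1]]; px=m["fx"]/(W[2,3]-10)*S
    near=(np.hypot(xx-(u-u0)*S,yy-(v-v0)*S)<78*px)
    wood=cv2.morphologyEx(((abs(hsv[...,0]-20)<6)&(hsv[...,1]>75)&near).astype(np.uint8),cv2.MORPH_OPEN,np.ones((9,9)))
    cs=[q for q in cv2.findContours(wood,cv2.RETR_EXTERNAL,cv2.CHAIN_APPROX_NONE)[0] if cv2.contourArea(q)>600]
    hull=cv2.convexHull(np.vstack(cs))[:,0]; r=cv2.minAreaRect(np.array([f(p,10) for p in hull],np.float32))
    out=f"{g} {k} pallet {np.round(r[0],1)} {np.round(r[1])}"
    if D:
      pu,pv=proj(m,W,(x,y,z)); pr=D/2*m["fx"]/(W[2,3]-z)*S; pu,pv=(pu-u0)*S,(pv-v0)*S
      gr=cv2.GaussianBlur(cv2.cvtColor(c,cv2.COLOR_BGR2GRAY),(7,7),0)
      for nm,rr in(("out",pr),("bore",15*pr/(D/2))):
        if n=="cut" and nm=="out": continue
        if n=="bear" and nm=="bore": rr=None; mk=(((hsv[...,0]<8)|(hsv[...,0]>170))&(hsv[...,1]>90)&near).astype(np.uint8); e=cv2.fitEllipse(cv2.convexHull(np.argwhere(mk)[:,::-1].astype(np.int32))); out+=f" red {f(e[0],z).round(1)} {np.round(np.array(e[1])/2/pr*D,0)}"; continue
        cc=cv2.HoughCircles(gr,cv2.HOUGH_GRADIENT,1.5,8,param1=60,param2=18,minRadius=int(rr*.93),maxRadius=int(rr*1.07))
        if cc is not None:
          q=min(cc[0][:6],key=lambda q:np.hypot(q[0]-pu,q[1]-pv)); out+=f" {nm} {f(q,z).round(1)} d{q[2]/pr*D:.0f}"
    print(out)
E
python3 fin.py; python3 -c "
from h import *
s=capture('side');cv2.imwrite('pics/side9.png',s)
a=cv2.imread('pics/side0.png');m,W=cam('side')
for g,(x,y) in dict(A=(575,97),B=(583.5,-136),C=(445.5,212),D=(434.7,1),E=(438,-168)).items():
  print(g,np.round(proj(m,W,(x,y,10))),[s[int(v)-6:int(v)+3,int(u)-6:int(u)+6].mean((0,1)).round() for u,v in [proj(m,W,(x,y,10))]])"
```

```text
A 11 pallet [575.1  98.3] [ 99. 100.] out [571.2  97.9] d60 red [574.5  97.9] [48. 50.]
B 11 pallet [ 583.6 -133.4] [103. 100.] bore [ 583.5 -134.1] d29
C 11 pallet [446.1 213. ] [102. 100.] out [444.4 213.1] d52 bore [446.8 211.5] d31
D 11 pallet [435.1   2.8] [101. 101.] out [431.7   0.9] d59 bore [433.5   2.8] d29
E 11 pallet [ 438.3 -165.4] [101. 103.]
A 12 pallet [575.3  96. ] [100. 102.] out [570.2  91.5] d65 red [574.7  96.6] [44. 50.]
B 12 pallet [ 583.8 -136. ] [100. 100.] bore [ 583.7 -134.5] d31
C 12 pallet [445.8 199.3] [ 85. 101.] out [442.9 212.1] d53 bore [451.7 211.6] d31
D 12 pallet [4.352e+02 3.000e-01] [100. 102.] out [438.5  -2.3] d59 bore [434.8   1.5] d28
E 12 pallet [ 438.5 -168. ] [100. 100.]
A [238. 265.] [array([133., 145., 164.])]
B [235. 208.] [array([142., 148., 157.])]
C [311. 302.] [array([111., 146., 173.])]
D [302. 237.] [array([113., 120., 130.])]
E [293. 201.] [array([ 72., 102., 125.])]
```

```bash
python3 -c "
from rig import *
print(finish_job())"
```

```text
the job is handed in; nothing more can be done
None
```

I handed the job in: the tall ring, cutter, bearing and thin ring are on the one-, two-, three- and four-plug pallets, each within about 2 mm of the middle by wrist-camera measurement, and the bare pallet is empty.

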